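Change over two push-push sample holders

TASK

Two white sample holders have push-push wells: pressing a pot down to the stop and letting go locks it down, and the next press to the stop releases it again. Press the raised red-capped pot down so that it stays locked, and press the locked-down yellow-capped pot so that it comes up, then lift it out and stand it upright in the blue tray, leaving its holder empty and raised. Feel for the stop and never press a pot into its holder with more than 25 N, and do not disturb the beaker and the white weighing tray.

Things in the scene. Friction and masses are not known exactly. Their poses are not given: they have to be found in the camera images.
- pot_yellow_center (a point): Centre (half-way up, 23 mm above the bottom, on the axis) of the yellow-capped sample pot: 46 mm tall, white body 26 mm in diameter, yellow screw cap 29 mm in diameter and 12 mm high at the top; about 60 g, z along its axis, up. It starts locked down in its holder. When released, it can be gripped by the cap from above.
- pot_red_center (a point): Centre (half-way up, 23 mm above the bottom, on the axis) of the red-capped sample pot: 46 mm tall, white body 26 mm in diameter, red screw cap 29 mm in diameter and 12 mm high at the top; about 60 g, z along its axis, up. It starts raised in its holder.
- deck_yellow (a point): Sample holder that carries the yellow-capped pot: a fixed white box 84 x 84 x 62 mm with a 33 mm round well in the middle of its flat top. This point is the centre of the well's mouth, on the top surface, z up. The well's spring pushes back with 1 to 2 N at first, 3 to 5 N farther down; at the stop the force climbs steeply: 10 to 15 N is a firm press.
- deck_red (a point): Sample holder that carries the red-capped pot: a fixed white box 84 x 84 x 62 mm with a 33 mm round well in the middle of its flat top. This point is the centre of the well's mouth, on the top surface, z up. The well's spring pushes back with 1 to 2 N at first, 3 to 5 N farther down; at the stop the force climbs steeply: 10 to 15 N is a firm press.
- latch_yellow (a joint): Depth of the platform under the yellow pot, m: 0 raised (cap top 25 mm above the holder), bottom stop 0.016 to 0.022, different in each holder, to be felt. A press to the stop, then letting go, locks it about 10.5 mm above the stop (0.0055 to 0.0115); the next such press releases it to 0. It changes over only at the stop; shallower presses change nothing. Starts locked.
- latch_red (a joint): Depth of the platform under the red pot, m: 0 raised (cap top 25 mm above the holder), bottom stop 0.016 to 0.022, different in each holder, to be felt. A press to the stop, then letting go, locks it about 10.5 mm above the stop (0.0055 to 0.0115); the next such press releases it to 0. It changes over only at the stop; shallower presses change nothing. Starts raised.
- tray: Shallow blue tray, fixed, 110 x 110 mm, 14 mm high, walls and floor 3 mm thick; origin at the centre of its underside, x and y along its sides, z up.
- beaker: Bystander: clear empty beaker, 58 mm in diameter, 70 mm high; origin at the centre of its underside. Leave alone.
- weigh_tray: Bystander: small square white weighing tray, 82 x 82 x 16 mm; origin at the centre of its underside. Leave alone.

How it is judged:
By the outcome, as a careful person would: the job done as asked, in the order asked, and still so for the second after the job is handed in, with the robot touching nothing.
It also fails if it takes over 48 s, if anything falls off the work surface, if the arm or the gripper's body presses on something with over 40 N, if the wrist force passes 120 N, or if a joint passes its speed limit or range.

ROBOT

A 6-joint arm with a two-finger parallel gripper is mounted at the origin on a cart in front of the work surface, level with it; the furniture and walls round the work are solid. World frame = base frame: x ahead of the robot, y to its left, z up, the work surface at z = 0. Lengths are in mm, angles in rad, forces in N, time in s.
With the tool pointing down it reaches from about 300 to 750 mm from the base axis. Payload 8.5 kg.
Tool frame: the origin (TCP) lies on the centre line of the jaws, within the pads' length; the fingertips stand 14 mm ahead of it and the grasp point (between the pads) lies 5 mm behind it; z points along the fingers, y is the line along which they close (so a half turn about z gives the same grasp; the last joint's range is limited). The gripper opens to 85 mm and grips with 20 to 120 N. Pads are 22 mm wide; open, the fingers measure 114 mm over their backs; the gripper's body (76 mm by 85 mm) begins 54 mm behind the grasp point. The pads swing forward as they close: fully open they stand 13 mm farther back than shut.
Start: joints at [-1.417, 0.381, 1.297, -0, 1.464, -0.215], TCP at [198.266, -513.002, 245.322] pointing down, gripper open.
Joint ranges: [-3.11, 3.11], [-0.89, 2.33], [0.22, 2.48], [-1.42, 4.56], [0.17, 2.85], [-2.88, 2.88]. Speed limits (rad/s): [2.39, 2.39, 3.14, 3.14, 3.14, 3.14].

INTERFACE

Orientations are given as a rotation vector (axis times angle).
In Python, from bench import get_state, snapshot, calibration, hand_in gives the robot as it stands.
- The arm moves only by the tool move_arm, never from a script. Its argument "deltas" is text: rows parted by semicolons, each of 4 numbers parted by spaces: the shift along the world's x, y, z in m, then the turn about the world's z in rad. In form: tx ty tz roll; .... A call has 1 to 12 rows; each row shifts and turns the commanded pose from where the row before left it; what a row does not reach is not made up. A row lasts 1/10 s, in which the tool goes at most 50 mm and 8.59 degrees, less where a joint would pass 70% of its speed; a pose out of reach is approached as far as the arm can. A call is refused whole if a number of a shift passes 0.05 or a number of a turn 0.15, either way. A call with a gripper value outside its range is refused whole. "fingers" is the opening in per cent of the stroke, from 0 (shut) to 100 (fully open), set as the call begins (left out, the last holds). The fingers move at their own pace and stop on an object; "force" is the grip in N (left out, the last holds). Time passes only in rows, so rows that do not move let the fingers close. It gives the time, the measured TCP pose, the force, the opening and the grip force at its end, in the units of the state.
- get_state(): the state, without advancing time (a new reading comes with each control period).
- snapshot(name): name is "scene" or "top"; returns the picture (420x560x3 uint8, red, green, blue); there is no depth.
- calibration(name): a dict with "fovy" (degrees; the focal length in pixels is half the picture's height over the tangent of half this angle, whatever the lens; pixels are square), "cx", "cy" (the principal point, pixels), "extrinsics" (4x4, takes a point from world to camera coordinates). Camera axes: x right, y down, z forward; pixel columns grow to the right and rows downward; lengths in mm; the calibration is good to about 2 mm. A picture is of the moment at which its call begins. calibration takes no time and is no camera call.
- hand_in(): hands the job in; it is judged then, once.
The state is a dict: "clock": time; "joint_positions": joint angles; "qvel": joint speeds; "joint_efforts": joint torques, N m; "tcp_pos": TCP position; "eef_rot": TCP orientation; "contact_force": force on the tool from outside, world axes, zero at the start; "torque": the same for the moment, N m; "gripper_width": finger opening in mm; "grasp_force": force on a finger pad.
Only numpy, scipy, OpenCV 4.12 (cv2) and the standard library are available. Lean on these libraries where they do the work, as an engineer would, in place of code of your own. Each camera call takes 0.05 s, during which the arm holds its last target. There are 200 camera calls.

## Working session

There is one attempt and no reset: what is moved stays moved. The work goes in short steps, Python scripts to look and compute and a tool call to move; the robot and the scene stay as the last step left them, time stands still between calls to the robot, and variables do not carry over. Pictures are saved under pics/ and viewed, at most 10 in all, crops included, and the job is handed in when it is done.

Besides the shell and the picture viewer there is one more tool, called after "Emit:" as name(argument=value, ...) on one line, values as JSON. move_arm: Moves the arm, as the interface text tells. Its arguments: {"type":"object","properties":{"deltas":{"type":"string"},"fingers":{"type":"number"},"force":{"type":"number"}},"required":["deltas"]}

```bash
mkdir -p pics
python3 - <<'E'
from bench import *
import cv2
for n in ("scene","top"):
    cv2.imwrite(f"pics/{n}0.png",snapshot(n)[:,:,::-1]); c=calibration(n); print(n,c)
s=get_state(); print(s)
E
```

```text
scene {'fovy': 55.06089454177312, 'cx': 277.8087608332906, 'cy': 212.86344279988816, 'extrinsics': array([[-7.98881164e-01, -6.01454106e-01,  6.46866964e-03,
         4.38029104e+02],
       [-2.57604174e-01,  3.32404851e-01, -9.07274548e-01,
         2.14867102e+02],
       [ 5.43533785e-01, -7.26470903e-01, -4.20489062e-01,
         6.82397089e+02],
       [ 0.00000000e+00,  0.00000000e+00,  0.00000000e+00,
         1.00000000e+00]])}
top {'fovy': 47.12540309421854, 'cx': 283.19631080579245, 'cy': 211.48008622396617, 'extrinsics': array([[ 1.16413736e-01, -9.93199579e-01, -1.56166443e-03,
        -7.28699939e+01],
       [-9.69949287e-01, -1.13350036e-01, -2.15290850e-01,
         5.75646788e+02],
       [ 2.13649767e-01,  2.65775475e-02, -9.76548724e-01,
         1.07995326e+03],
       [ 0.00000000e+00,  0.00000000e+00,  0.00000000e+00,
         1.00000000e+00]])}
{'clock': 0.1, 'joint_positions': array([-1.41732745e+00,  3.81139706e-01,  1.29817878e+00,  3.09178006e-05,
        1.46361631e+00, -2.15285283e-01]), 'qvel': array([ 0.00073101, -0.00060284, -0.00295169, -0.00125275, -0.00122534,
       -0.00078169]), 'joint_efforts': array([ 4.44841571e-03, -4.49223053e+01, -2.31653935e+01, -1.17244490e-04,
        3.65006410e-03,  1.85590073e-05]), 'tcp_pos': array([ 198.22268366, -512.76834444,  244.76964703]), 'eef_rot': array([-3.08702780e+00, -5.75710493e-01, -1.13363498e-04]), 'contact_force': array([ 0.38983699,  0.29591121, -0.32648137]), 'torque': array([ 0.01546011,  0.02970131, -0.04305229]), 'grasp_force': 0.0, 'gripper_width': 85.33039497189178}
```

View pics/scene0.png

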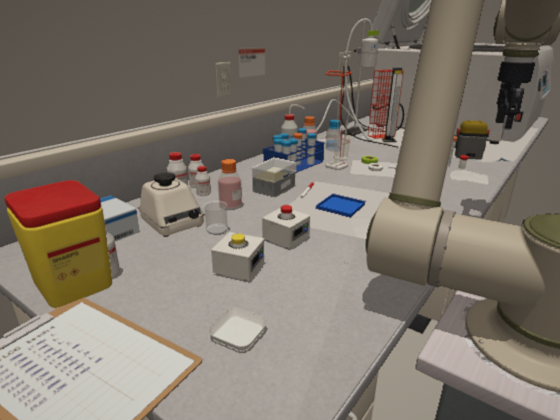

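View pics/top0.png

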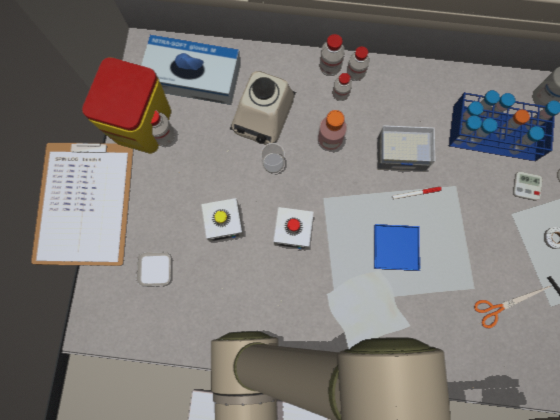

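The scene view shows the yellow pot at about (238,240), the red at (286,211) and the tray at (341,205). In the top view they are at about (221,216), (293,226) and (397,247). The beaker is at top (273,158) and the weighing tray at (155,270). Next I'll enlarge both.

Run:
```python
import cv2
a=cv2.imread("pics/top0.png")[190:255,195:325]; cv2.imwrite("pics/topc.png",cv2.resize(a,None,fx=6,fy=6,interpolation=cv2.INTER_CUBIC))
a=cv2.imread("pics/scene0.png")[190:285,205:335]; cv2.imwrite("pics/scenec.png",cv2.resize(a,None,fx=6,fy=6,interpolation=cv2.INTER_CUBIC))
```

```text
(no output)
```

View pics/topc.png

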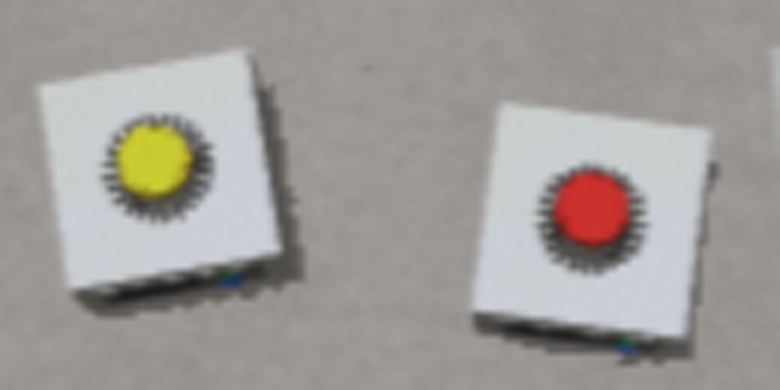

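View pics/scenec.png

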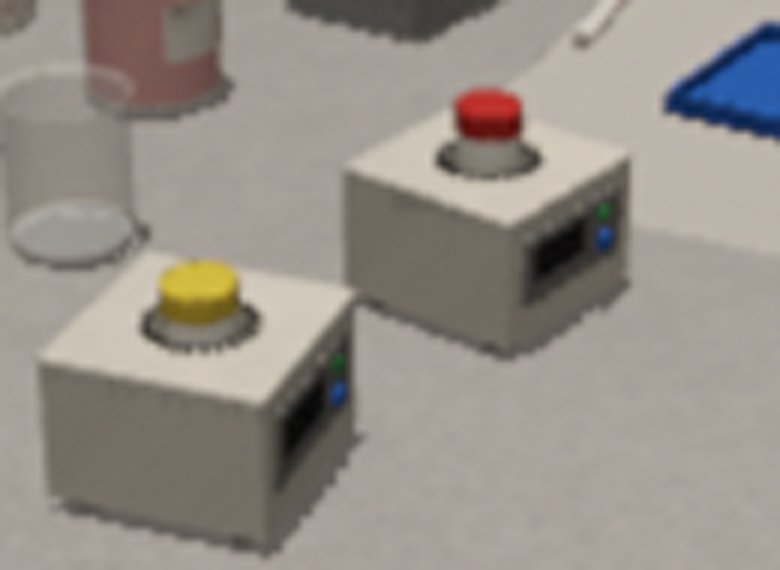

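The crops show the yellow cap top at (155,158) in the top crop and (200,278) in the scene crop. The red cap top is at (593,206) and (489,103). The four top corners of both holders are visible too.

```bash
cat > h.py <<'E'
import numpy as np,cv2
from bench import *
def P(n):
    c=calibration(n); f=210/np.tan(np.radians(c["fovy"]/2)); K=np.array([[f,0,c["cx"]],[0,f,c["cy"]],[0,0,1]]); return K,c["extrinsics"]
def tri(ut,us):
    (K,E),(L,F)=P("top"),P("scene")
    X=cv2.triangulatePoints(K@E[:3],L@F[:3],np.array(ut,float).reshape(2,1),np.array(us,float).reshape(2,1)); return (X[:3]/X[3]).ravel()
def ray(n,u,z):
    K,E=P(n);R=E[:3,:3];c=-R.T@E[:3,3];d=R.T@np.linalg.solve(K,[*u,1]);return c+d*(z-c[2])/d[2]
def proj(n,X):
    K,E=P(n);p=K@(E[:3,:3]@X+E[:3,3]);return p[:2]/p[2]
E
python3 - <<'E'
from h import *
ct=lambda u:(np.array(u)+.5)/6-.5+[195,190]
cs=lambda u:(np.array(u)+.5)/6-.5+[205,190]
np.set_printoptions(precision=1,suppress=True)
for nm,a,b in [("ycap",(155,158),(200,278)),("rcap",(593,206),(489,103))]:
    X=tri(ct(a),cs(b));print(nm,X,proj("top",X)-ct(a),proj("scene",X)-cs(b))
for nm,A,B in [("ydeck",[(38,86),(247,50),(282,254),(73,290)],[(150,250),(355,290),(268,403),(40,358)][0:4]),("rdeck",[(500,103),(710,129),(686,338),(474,313)],[])]:
    R=np.array([ray("top",ct(a),62) for a in A]);print(nm,R.mean(0),R.tolist())
    if B:
        for b in B: print("  scene",ray("scene",cs(b),62))
for n,z in(("top",14),("scene",14)):
    im=cv2.imread(f"pics/{n}0.png");h=cv2.cvtColor(im,cv2.COLOR_BGR2HSV)
    m=cv2.inRange(h,(105,150,60),(130,255,255))
    k,l,s,c=cv2.connectedComponentsWithStats(m)
    for i in range(1,k):
        if s[i,4]>300:
            r=cv2.minAreaRect(np.argwhere(l==i)[:,::-1].astype(np.float32));print(n,s[i],c[i],r,ray(n,c[i],8))
for n,u in(("beaker",(273,152)),("weigh",(155,270))): print(n,ray("top",u,70 if n=="beaker" else 16))
E
```

```text
ycap [549.4 138.6  78.1] [-0.  -0.1] [0.1 0. ]
rcap [548.8 -32.9  85.1] [-0. -0.] [0. 0.]
ydeck [548.2 138.5  62. ] [[575.9279134913643, 191.46519463251516, 62.0], [600.1583361438227, 111.025594408458, 62.0], [520.0948264732849, 86.06127542702149, 62.0], [496.44584178557767, 165.3267555867735, 62.0]]
  scene [599.9 111.5  62. ]
  scene [519.8  89.2  62. ]
  scene [493.4 168.1  62. ]
  scene [574.6 193.2  62. ]
rdeck [547.7 -33.3  62. ] [[590.344425562712, 8.376907402546479, 62.0], [589.5049845639991, -75.42229604032849, 62.0], [505.4761093868542, -74.7440875734942, 62.0], [505.6462046094065, 8.467151275879885, 62.0]]
top [148  36  90  22 487] [197.6  47. ] ((192.45750427246094, 46.24884033203125), (89.076904296875, 8.222482681274414), 9.688786506652832) [1016.   277.8    8. ]
top [ 450   99  102   61 1645] [504.3 138.5] ((503.3361511230469, 134.48963928222656), (98.16946411132812, 47.79642105102539), 14.931416511535645) [ 849.2 -546.6    8. ]
top [ 375  225   44   45 1906] [396.5 247.1] ((396.5, 247.0), (44.0, 43.0), 90.0) [ 535.8 -289.9    8. ]
scene [317 195  47  22 606] [340.5 205. ] ((339.89886474609375, 204.9381866455078), (44.59713363647461, 17.164276123046875), 12.994616508483887) [ 531.8 -281.4    8. ]
beaker [722.3  36.1  70. ]
weigh [411.2 285.7  16. ]
```

Emit:
move_arm(deltas="0.02 0.028 0 0;0.03 0.041 0 0;0.03 0.041 0 0;0.03 0.041 0 0;0.03 0.041 0 0;0.03 0.041 0 0;0.03 0.041 0 0;0.03 0.041 0 0;0.03 0.041 0 0;0.03 0.041 0 0;0.03 0.041 -0.02 0;0.03 0.041 -0.03 0", fingers=0, force=20)

```text
clock: 1.3
tcp_pos: [538.3, -47.6, 201.8]
eef_rot: [3.087, 0.577, 0.004]
contact_force: [0.4, -0.5, 0.5]
gripper_width: 0.2
grasp_force: 0.0
```

Emit:
move_arm(deltas="0 0.001 -0.03 0;0 0 -0.03 0;0 0 -0.02 0;0 0 -0.005 0;0 0 0 0;0 0 0 0")

```text
clock: 1.9
tcp_pos: [537.4, -48.8, 117.6]
eef_rot: [3.088, 0.576, 0.003]
contact_force: [-0.1, -0.1, 0.1]
gripper_width: -0.1
grasp_force: 0.0
```

Run:
```python
from h import *
s=get_state();print(s["tcp_pos"],s["contact_force"])
a,b=snapshot("top")[:,:,::-1],snapshot("scene")[:,:,::-1]
c=cv2.resize(a[180:260,240:340],(400,320)),cv2.resize(b[150:230,240:340],(400,320))
cv2.imwrite("pics/p1.png",np.hstack(c))
```

```text
[537.41414779 -48.78589495 117.64777779] [-0.09417088 -0.09917753  0.1307183 ]
```

View pics/p1.png

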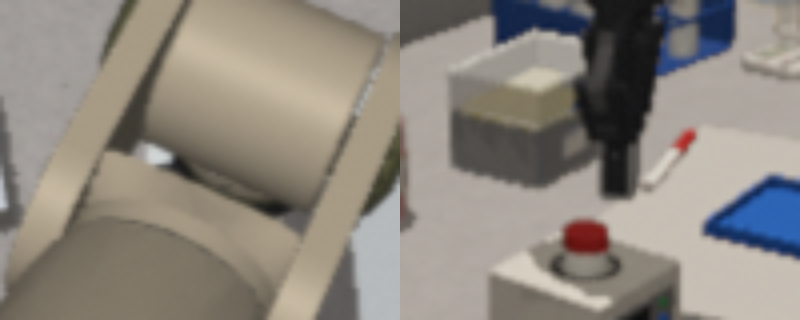

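The fingers are shut and off to one side of the red cap: the tip is at about (617,190) and the cap at (586,237) in the right panel. An early row was clipped, so I'll correct that and come down to just above the cap.

Emit:
move_arm(deltas="0.006 0.008 0 0;0.0054 0.0077 -0.003 0;0 0 -0.005 0;0 0 -0.004 0;0 0 0 0;0 0 0 0")

```text
clock: 2.6
tcp_pos: [548.2, -33.0, 104.4]
eef_rot: [-3.088, -0.576, 0.001]
contact_force: [1.2, 0.3, 0.0]
gripper_width: 0.1
grasp_force: 0.0
```

Emit:
move_arm(deltas="0 0 -0.002 0;0 0 -0.002 0;0 0 -0.002 0;0 0 -0.002 0;0 0 -0.002 0;0 0 -0.002 0;0 0 0 0")

```text
clock: 3.3
tcp_pos: [548.4, -32.9, 92.4]
eef_rot: [3.088, 0.576, 0.0]
contact_force: [-0.2, -0.5, 3.0]
gripper_width: -0.1
grasp_force: 1.8
```

Emit:
move_arm(deltas="0 0 -0.002 0;0 0 -0.002 0;0 0 0 0")

```text
clock: 3.6
tcp_pos: [548.3, -32.9, 88.4]
eef_rot: [3.088, 0.576, 0.0]
contact_force: [-0.0, -1.0, 4.0]
gripper_width: -0.4
grasp_force: 2.0
```

Emit:
move_arm(deltas="0 0 -0.001 0;0 0 -0.001 0;0 0 -0.001 0;0 0 0 0")

```text
clock: 4.0
tcp_pos: [548.3, -32.8, 85.4]
eef_rot: [-3.088, -0.576, 0.0]
contact_force: [0.6, -0.9, 2.9]
gripper_width: 0.1
grasp_force: 1.4
```

Emit:
move_arm(deltas="0 0 -0.001 0;0 0 0 0")

```text
clock: 4.2
tcp_pos: [548.4, -32.9, 85.0]
eef_rot: [3.088, 0.576, 0.001]
contact_force: [-1.4, -1.5, 8.5]
gripper_width: -0.2
grasp_force: 4.4
```

Stop contact is starting.

Emit:
move_arm(deltas="0 0 -0.0005 0;0 0 0 0")

```text
clock: 4.4
tcp_pos: [548.5, -32.9, 84.8]
eef_rot: [3.088, 0.576, 0.001]
contact_force: [-1.9, -0.6, 10.5]
gripper_width: 0.0
grasp_force: 5.3
```

Emit:
move_arm(deltas="0 0 -0.0007 0;0 0 0 0")

```text
clock: 4.6
tcp_pos: [548.6, -33.0, 84.6]
eef_rot: [3.087, 0.576, 0.002]
contact_force: [-3.1, -0.8, 14.3]
gripper_width: -0.1
grasp_force: 7.3
```

Emit:
move_arm(deltas="0 0 0.003 0;0 0 0.004 0;0 0 0.005 0;0 0 0.01 0;0 0 0.02 0;0 0.02 0.02 0;0 0.03 0 0;0 0.03 0 0;0 0.03 0 0;0 0.03 0 0;0 0.02 0 0;0 0.011 0 0")

```text
clock: 5.8
tcp_pos: [547.9, 139.7, 145.6]
eef_rot: [-3.088, -0.578, 0.001]
contact_force: [0.8, 0.6, 0.7]
gripper_width: -0.1
grasp_force: 0.0
```

Run:
```python
from h import *
s=get_state();print(s["tcp_pos"],s["contact_force"])
a,b=snapshot("top")[:,:,::-1],snapshot("scene")[:,:,::-1]
c=cv2.resize(a[180:260,195:325],(520,320)),cv2.resize(b[150:270,190:340],(600,480))
cv2.imwrite("pics/p2.png",c[1])
```

```text
[547.92335135 139.74541274 145.62362152] [0.78122229 0.57254702 0.65833507]
```

View pics/p2.png

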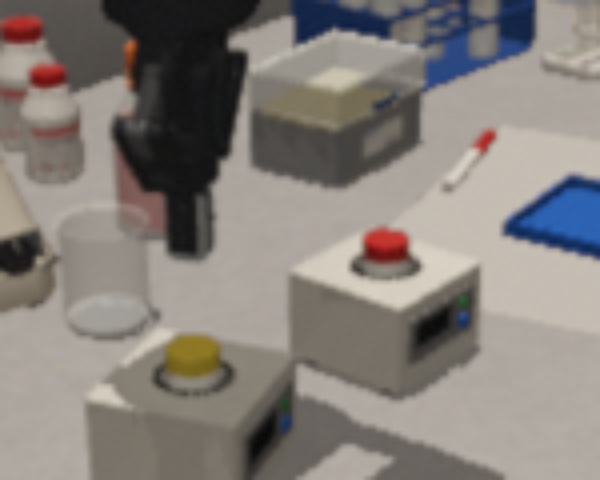

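The red cap at (385,245) now sits low over its holder, as the yellow one does, so it is locked. The fingers stand above the yellow cap at (192,355). Now for the yellow press.

Emit:
move_arm(deltas="0.001 -0.001 -0.02 0;0 0 -0.02 0;0 0 -0.006 0;0 0 -0.002 0;0 0 0 0;0 0 -0.002 0;0 0 -0.002 0;0 0 -0.002 0;0 0 -0.002 0;0 0 0 0")

```text
clock: 6.9
tcp_pos: [549.5, 137.1, 89.4]
eef_rot: [3.088, 0.576, 0.001]
contact_force: [1.6, -0.2, 2.8]
gripper_width: 0.0
grasp_force: 1.3
```

Emit:
move_arm(deltas="0 0 -0.001 0;0 0 -0.001 0;0 0 -0.001 0;0 0 0 0")

```text
clock: 7.3
tcp_pos: [549.4, 137.2, 86.4]
eef_rot: [3.088, 0.576, 0.001]
contact_force: [1.6, -0.0, 3.5]
gripper_width: -0.1
grasp_force: 1.8
```

Emit:
move_arm(deltas="0 0 -0.001 0;0 0 -0.001 0;0 0 0 0")

```text
clock: 7.6
tcp_pos: [549.3, 137.2, 84.2]
eef_rot: [-3.088, -0.576, 0.0]
contact_force: [0.9, -0.9, 3.5]
gripper_width: 0.2
grasp_force: 1.6
```

Emit:
move_arm(deltas="0 0 -0.001 0;0 0 0 0")

```text
clock: 7.8
tcp_pos: [549.5, 137.1, 83.8]
eef_rot: [3.088, 0.576, 0.001]
contact_force: [-0.3, -1.3, 7.9]
gripper_width: 0.0
grasp_force: 4.4
```

Emit:
move_arm(deltas="0 0 -0.001 0;0 0 0 0")

```text
clock: 8.0
tcp_pos: [549.6, 137.1, 83.4]
eef_rot: [3.088, 0.576, 0.002]
contact_force: [-1.5, -1.2, 12.8]
gripper_width: -0.1
grasp_force: 6.3
```

Emit:
move_arm(deltas="0 0 0.003 0;0 0 0.004 0;0 0 0.006 0;0 0 0.01 0;0 0 0.02 0;0 0 0.02 0;0 0 0 0")

```text
clock: 8.7
tcp_pos: [549.9, 137.4, 147.8]
eef_rot: [3.088, 0.576, 0.006]
contact_force: [-0.2, -0.1, 0.1]
gripper_width: 0.5
grasp_force: 0.0
```

Emit:
move_arm(deltas="0 0 0 0;0 0 0 0;0 0 0 0;0 0 0 0", fingers=70)

```text
clock: 9.1
tcp_pos: [549.1, 137.1, 144.7]
eef_rot: [-3.088, -0.576, 0.002]
contact_force: [-0.3, 0.1, -0.8]
gripper_width: 58.0
grasp_force: 0.0
```

Run:
```python
from h import *
s=get_state();print(s["tcp_pos"],s["contact_force"])
b=snapshot("scene")[:,:,::-1]
cv2.imwrite("pics/p3.png",cv2.resize(b[170:290,190:340],(750,600),interpolation=cv2.INTER_CUBIC))
```

```text
[549.05123391 137.14138285 144.72318011] [-0.34567031  0.13786309 -0.7573938 ]
```

View pics/p3.png

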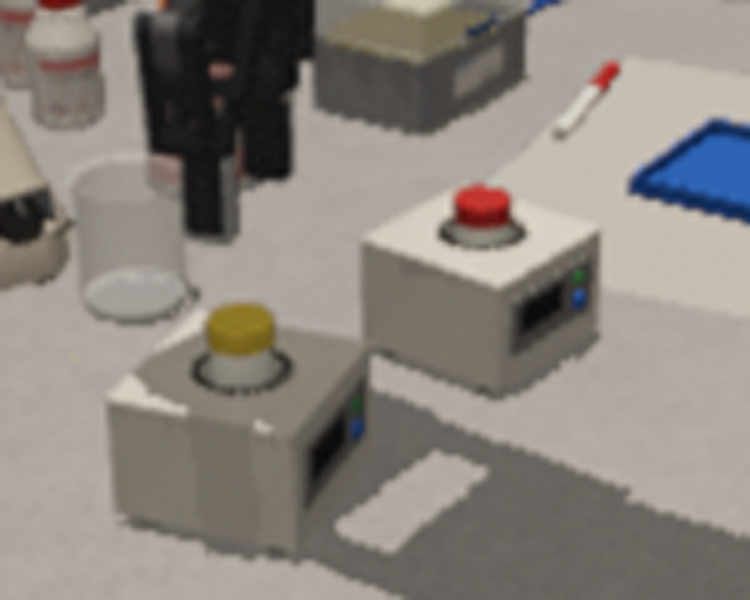

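Yellow (240,330) is now raised and red (482,207) stays locked. I'll go down to grip the cap.

Emit:
move_arm(deltas="0 0.001 -0.02 0;0 0 -0.02 0;0 0 -0.012 0;0 0 -0.008 0;0 0 -0.004 0;0 0 0 0;0 0 0 0")

```text
clock: 9.85
tcp_pos: [549.6, 138.2, 82.0]
eef_rot: [3.088, 0.576, 0.002]
contact_force: [-0.5, 0.4, 0.5]
gripper_width: 60.3
grasp_force: 0.0
```

Emit:
move_arm(deltas="0 0 0 0;0 0 0 0;0 0 0 0;0 0 0 0;0 0 0 0;0 0 0 0", fingers=15, force=30)

```text
clock: 10.45
tcp_pos: [549.4, 138.1, 81.5]
eef_rot: [3.088, 0.576, 0.001]
contact_force: [0.8, -0.0, 1.1]
gripper_width: 27.5
grasp_force: 29.4
```

Emit:
move_arm(deltas="0 0 0.004 0;0 0 0.008 0;0 0 0.012 0;0 0 0.016 0;0 0 0.016 0;0 0 0.012 0;0 0 0 0")

```text
clock: 11.15
tcp_pos: [550.0, 138.2, 151.5]
eef_rot: [3.088, 0.576, 0.006]
contact_force: [-0.4, 0.2, -0.6]
gripper_width: 27.9
grasp_force: 29.6
```

Emit:
move_arm(deltas="0 -0.015 0.01 0;0 -0.03 0 0;0 -0.035 0 0;-0.001 -0.035 0 0;-0.001 -0.035 0 0;-0.002 -0.035 0 0;-0.002 -0.035 0 0;-0.002 -0.035 0 0;-0.002 -0.035 0 0;-0.002 -0.035 0 0;-0.002 -0.035 0 0;0 -0.03 0 0")

```text
clock: 12.35
tcp_pos: [534.1, -254.5, 159.2]
eef_rot: [-3.088, -0.574, 0.002]
contact_force: [0.5, 0.4, -0.2]
gripper_width: 27.5
grasp_force: 29.6
```

Emit:
move_arm(deltas="0 -0.02 0 0;0 -0.014 0 0;0 0 0 0;0 0 0 0")

```text
clock: 12.75
tcp_pos: [535.2, -285.1, 159.3]
eef_rot: [-3.087, -0.577, 0.0]
contact_force: [0.3, 0.0, -0.9]
gripper_width: 27.7
grasp_force: 29.7
```

Run:
```python
from h import *
s=get_state();print(s["tcp_pos"],s["contact_force"],s["gripper_width"])
b=snapshot("scene")[:,:,::-1]
cv2.imwrite("pics/p4.png",cv2.resize(b[110:270,210:410],(750,600),interpolation=cv2.INTER_CUBIC))
```

```text
[ 535.23947781 -285.06358076  159.2537658 ] [ 0.32518422  0.04376583 -0.87816701] 27.674449384511433
```

View pics/p4.png

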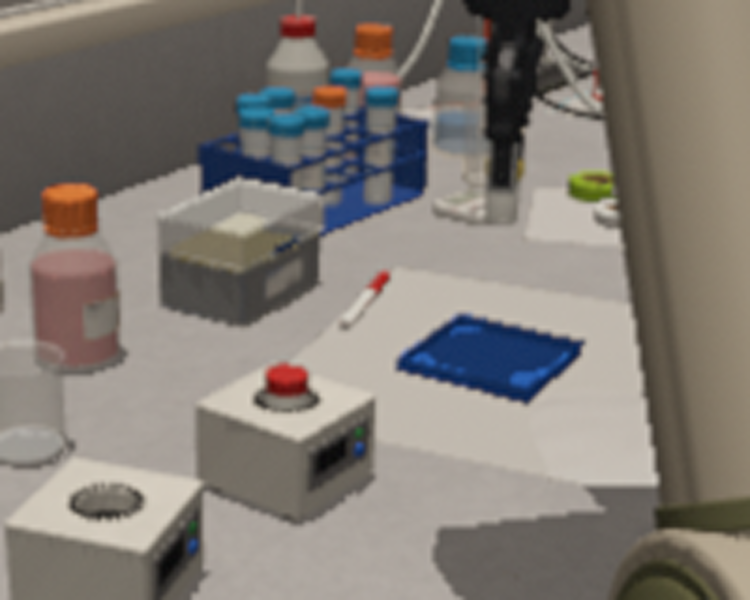

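The pot is held upright at (502,200), the yellow holder is empty and the red pot is locked. I'll lower it into the tray.

Emit:
move_arm(deltas="0 0 -0.02 0;0 0 -0.025 0;0 0 -0.025 0;0 0 -0.02 0;0 0 -0.01 0;0 0 -0.006 0;0 0 0 0;0 0 0 0")

```text
clock: 13.6
tcp_pos: [535.7, -285.9, 54.3]
eef_rot: [3.087, 0.576, 0.002]
contact_force: [0.2, 0.4, -1.0]
gripper_width: 27.8
grasp_force: 29.7
```

Emit:
move_arm(deltas="0 0 -0.002 0;0 0 -0.002 0;0 0 -0.002 0;0 0 0 0")

```text
clock: 14.0
tcp_pos: [535.2, -285.8, 47.2]
eef_rot: [-3.088, -0.576, 0.0]
contact_force: [0.3, -0.0, -0.4]
gripper_width: 27.6
grasp_force: 29.7
```

Emit:
move_arm(deltas="0 0 -0.0015 0;0 0 -0.001 0;0 0 0 0")

```text
clock: 14.3
tcp_pos: [535.2, -285.8, 44.7]
eef_rot: [-3.088, -0.576, 0.0]
contact_force: [-0.1, 0.2, -1.0]
gripper_width: 27.5
grasp_force: 29.7
```

Emit:
move_arm(deltas="0 0 -0.0005 0;0 0 0 0")

```text
clock: 14.5
tcp_pos: [535.3, -285.8, 44.3]
eef_rot: [-3.088, -0.576, 0.0]
contact_force: [0.1, 1.0, -0.3]
gripper_width: 27.8
grasp_force: 29.7
```

Emit:
move_arm(deltas="0 0 -0.0005 0;0 0 0 0")

```text
clock: 14.7
tcp_pos: [535.4, -285.9, 44.0]
eef_rot: [3.088, 0.576, 0.0]
contact_force: [-0.1, -0.2, 0.6]
gripper_width: 27.7
grasp_force: 29.8
```

Emit:
move_arm(deltas="0 0 -0.0007 0;0 0 0 0")

```text
clock: 14.9
tcp_pos: [535.5, -285.8, 43.9]
eef_rot: [3.088, 0.576, 0.001]
contact_force: [-0.8, 1.2, 5.7]
gripper_width: 27.6
grasp_force: 30.1
```

Contact with the tray floor, so I'll let go and rise.

Emit:
move_arm(deltas="0 0 0 0;0 0 0 0;0 0 0 0;0 0 0 0;0 0 0 0", fingers=70)

```text
clock: 15.4
tcp_pos: [535.3, -285.8, 43.1]
eef_rot: [-3.088, -0.576, 0.0]
contact_force: [-0.3, 0.8, -0.2]
gripper_width: 59.8
grasp_force: 0.0
```

Emit:
move_arm(deltas="0 0 0.01 0;0 0 0.02 0;0 0 0.03 0;0 0 0.03 0;0 0 0.03 0;0 -0.03 0.02 0;0 -0.04 0 0;0 -0.04 0 0;0 -0.03 0 0;0 0 0 0;0 0 0 0")

```text
clock: 16.5
tcp_pos: [535.0, -425.9, 183.4]
eef_rot: [-3.088, -0.575, -0.0]
contact_force: [0.8, -0.4, -0.2]
gripper_width: 59.3
grasp_force: 0.0
```

Run:
```python
from h import *
s=get_state();print(s["tcp_pos"],s["contact_force"],s["gripper_width"])
b=snapshot("scene")[:,:,::-1]
cv2.imwrite("pics/p5.png",cv2.resize(b[150:350,190:410],(660,600),interpolation=cv2.INTER_CUBIC))
```

```text
[ 535.03565187 -425.936707    183.37407754] [ 0.77351152 -0.36787166 -0.15409211] 59.34176226245782
```

View pics/p5.png

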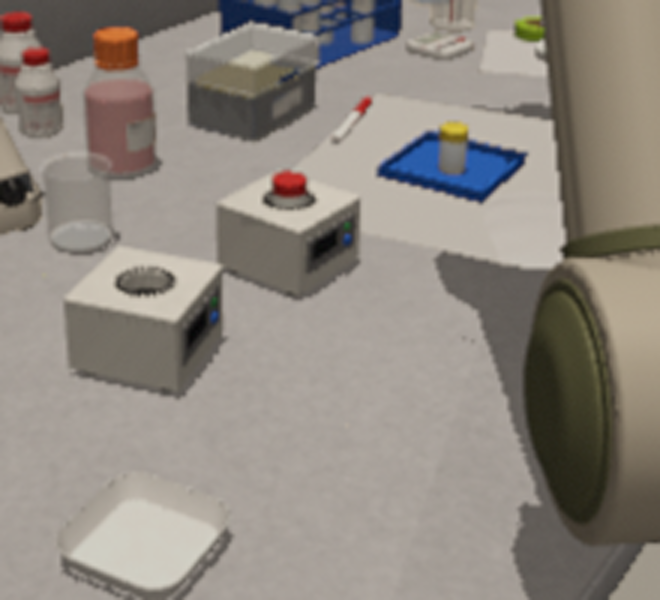

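The yellow pot stands upright in the tray at (453,148). The red pot (290,185) is locked, the yellow holder (145,280) is empty, and the beaker and weighing tray look undisturbed.

```bash
python3 -c "
from bench import *
print(hand_in())"
```

```text
the job is handed in; nothing more can be done
None
```

The job is handed in at about 16.5 s: the red pot is locked down, the yellow pot stands upright in the blue tray with its holder empty, and the highest press reading was 14.3 N.

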